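Balance the ball lever over its fixture

TASK

The plaster bust stands in the way on the assembly fixture: lift it off first, set it down gently and upright on the round cork mat, wholly on it, and let go. Then pick up the ball-ended lever by its balance point, keep it level, and finish while still holding it level and still in the gripper, over the fixture, its underside about 30 mm clear above the pivot pin's tip, with its eye over the pin and its ball over the cup; do not lower it on or let it go. Leave the tin, the jar and the collar where they are.

Things in the scene. Friction and masses are not known exactly. Their poses are not given: they have to be found in the camera images.
- bust: White plaster bust, loose, 114 mm tall, about 0.25 kg: round foot 52 mm across, neck 24 mm, round head 43 mm across with upright sides 78 to 92 mm above the origin (grip it there). At the start it stands on the fixture's 12 mm base plate, between cup and pin. Origin: centre of the foot's underside; z up, nose at -x.
- mat: Round cork mat fixed to the bench, 120 mm across, 6 mm thick. Origin: centre of its underside; z up. It lies left or right of the fixture.
- lever: Dark steel lever, loose, 0.6-0.9 kg, lying on the bench, across the fixture from the mat: bar 12 mm wide, 14 mm high, its middle 26 mm up; heavy ball 46 mm across at one end, round upright eye 28 mm across, 36 mm high, 18 mm hole, at the other. Origin: at bench level right below the balance point, which is 65 mm from the ball's centre, 155 mm from the eye's. x: along the bar, ball to eye; z up.
- lever_balance (a point): The lever's balance point (centre of mass along the bar) at the middle of the bar, 26 mm above the underside.
- lever_ball (a point): Centre of the lever's ball, 26 mm above the underside.
- lever_eye (a point): On the axis of the lever's eye, 26 mm above the underside.
- fixture: Fixed to the bench: grey base plate 290 x 90 x 12 mm; near one end an open round cup (52 mm across, 38 mm bore, rim 50 mm above the bench), near the other a post 32 mm across, 50 mm high, with a pivot pin 11 mm across, tip 62 mm above the bench. Origin: centre of the plate's underside; x from cup to pin, z up; cup axis at x = -110 mm, pin axis at +110 mm.
- fixture_cup (a point): Centre of the cup's mouth, at the rim.
- fixture_pin (a point): Tip of the pivot pin; the lever's underside should be about 30 mm above it.
- tin: Bystander: steel can, 72 mm across, 85 mm high, beyond the fixture. Origin: centre of underside.
- jar: Bystander: amber glass jar, 60 mm across, 90 mm high, beyond the fixture. Origin: centre of underside.
- collar: Bystander: steel ring 70 mm across, 25 mm high, lying beyond the fixture between tin and jar. Origin: centre of underside.
There are look-alikes about, which are no part of the job. Leave any purple or turquoise look-alike of the bust alone.

How it is judged:
On the way, in this order (a step that is already met when the one before it is completed fails the run):
1. the bust stands upright on the cork mat, let go (horizontal distance between bust and mat below 0.035 m and z of bust in the frame of mat below 0.012 m and angle between bust's own z axis and vertical below 0.1 rad and contact force between the fingers and bust below 0.1 N and linear speed of bust below 0.03 m/s), for 0.2 s.
2. the lever is lifted level off the bench by its balance point (height (world z) of lever above 0.03 m and angle between lever's own z axis and vertical below 0.12 rad and contact force between the fingers and lever above 1 N and x of the grasp point in the frame of lever between -0.02 and 0.02 m), for 0.2 s.
At the end, for the whole second after the job is handed in: Fingers hold the lever within 20 mm of its balance point; level within 0.1 rad, still, underside 15-50 mm above the pin tip, off the fixture, eye and ball within 15 mm of the pin and cup axes. Bust upright (0.1 rad) on the mat, within 35 mm of its centre, not touched by the fingers (contact force between the fingers and lever above 1 N and x of the grasp point in the frame of lever between -0.02 and 0.02 m and angle between each of lever, bust's own z axis and vertical below 0.1 rad and horizontal distance between lever_eye and fixture_pin below 0.015 m and horizontal distance between lever_ball and fixture_cup below 0.015 m and z of lever in the frame of fixture between 0.077 and 0.112 m and contact force between lever and fixture below 0.1 N and linear speed of lever below 0.02 m/s and angular speed of lever below 0.15 rad/s and horizontal distance between bust and mat below 0.035 m and z of bust in the frame of mat below 0.012 m and contact force between the fingers and bust below 0.1 N); the arm keeps its last pose, push and grip.
It fails at once if the bust is tipped over (more than 0.6 rad) (angle between bust's own z axis and vertical above 0.6 rad).
It fails at once if the bust is knocked hard onto the mat (over 60 N) (contact force between bust and mat above 60 N).
It fails at once if the lever tips more than 0.35 rad (angle between lever's own z axis and vertical above 0.35 rad).
It fails at once if a bystander is moved by more than 30 mm (distance of any of tin, jar, collar from where it was at the start of the episode above 0.03 m).
It also fails if it takes over 64 s, if anything falls off the work surface, if the arm or the gripper's body presses on something with over 40 N, if the wrist force passes 120 N, or if a joint passes its speed limit or range.

ROBOT

A 6-joint arm with a two-finger parallel gripper is mounted at the origin on the work surface. World frame = base frame: x ahead of the robot, y to its left, z up, the work surface at z = 0. Lengths are in m, angles in rad, forces in N, time in s.
With the tool pointing down it reaches from about 0.3 to 0.775 m from the base axis. Payload 14.6 kg.
Tool frame: the origin (TCP) lies midway between the tips of the shut fingers; the grasp point (between the pads) lies 19 mm behind it; z points along the fingers, y is the line along which they close (so a half turn about z gives the same grasp; the last joint's range is limited). The gripper opens to 94 mm and grips with 3 to 60 N. Pads are 16 mm wide; open, the fingers measure 119 mm over their backs; the gripper's body (75 mm by 177 mm) begins 78 mm behind the grasp point.
Start: joints at [-1.221, 0.3, 1.521, -0, 1.321, -0.067], TCP at [0.223, -0.503, 0.205] pointing down, gripper open.
Joint ranges: [-3.03, 3.03], [-0.79, 2.21], [0.23, 2.52], [-1.04, 4.18], [0, 3.07], [-2.55, 2.55]. Speed limits (rad/s): [2.22, 2.22, 2.57, 3.14, 3.14, 3.14].

INTERFACE

Orientations are given as a unit quaternion [w, x, y, z].
In Python, from rig import bot, eyes gives the robot as it stands.
- The arm moves only by the shell command python3 -m handwheel 'ROWS'. ROWS is JSON, a list of rows, each a list of 3 entries, a list of its own where there are three numbers: the turn, a rotation vector about the tool's x, y, z each as a share of 60 degrees, from -1 to 1, then the shift along the tool's x, y, z each as a share of 0.5 m, from -1 to 1, then the opening, from 0 (shut) to 1 (fully open). In form: [[[ax, ay, az], [tx, ty, tz], grip], ...]. A call has 1 to 12 rows; each row is the pose to reach, as a shift and turn from the pose commanded when the call began, along the tool's axes at that moment; what a row does not reach only later rows make up. A row lasts 1/8 s, in which the tool goes at most 62.5 mm and 10.7 degrees, less where a joint would pass 70% of its speed; a pose out of reach is approached as far as the arm can. A call with a number of a shift or a turn outside -1 to 1 is refused whole. A call with a gripper value outside its range is refused whole. The fingers move at their own pace and stop on an object; the grip force is fixed at half the most. Time passes only in rows, so rows that repeat a pose let the fingers close. It gives the time, the measured TCP pose, the force, the opening and the grip force at its end, in the units of the state.
- bot.get_obs(): the state, without advancing time (a new reading comes with each control period).
- eyes.camera(name): name is "side" or "top"; returns a dict with "frame" (400x640x3 uint8, blue, green, red), "intrinsics" (3x3 intrinsics, pixels), "extrinsics" (4x4, takes a point from camera to world coordinates). Camera axes: x right, y up, looking along -z (the intrinsics and any distortion apply to the point x, -y, -z); pixel columns grow to the right and rows downward; lengths in m; the calibration is good to about 2 mm. A picture is of the moment at which its call begins. There is no depth.
- bot.close_job(): hands the job in; it is judged then, once.
The state is a dict: "clock": time; "qpos": joint angles; "qd": joint speeds; "effort": joint torques, N m; "eef_pos": TCP position; "eef_rot": TCP orientation; "ft_force": force on the tool from outside, world axes, zero at the start; "torque": the same for the moment, N m; "finger_gap": finger opening in m; "gripper_force": force on a finger pad.
Only numpy, scipy, OpenCV 4.12 (cv2) and the standard library are available. Lean on these libraries where they do the work, as an engineer would, in place of code of your own. Each camera call takes 0.05 s, during which the arm holds its last target. There are 200 camera calls.

## Working session

There is one attempt and no reset: what is moved stays moved. The work goes in short steps, Python scripts to look and compute and a shell command to move; the robot and the scene stay as the last step left them, time stands still between calls to the robot, and variables do not carry over. Pictures are saved under pics/ and viewed, at most 10 in all, crops included, and the job is handed in when it is done.

```bash
mkdir -p pics
python3 - <<'E'
from rig import bot, eyes
import cv2,numpy as np
o=bot.get_obs();print({k:np.round(v,3).tolist() for k,v in o.items()})
for n in("top","side"):
    c=eyes.camera(n);cv2.imwrite(f"pics/{n}0.png",c["frame"]);np.savez(f"{n}0.npz",**c);print(n,c.keys(),c["intrinsics"].round(1).tolist(),c["extrinsics"].round(3).tolist())
E
```

```text
{'clock': 0.0, 'qpos': [-1.221, 0.3, 1.522, 0.0, 1.321, -0.067], 'qd': [0.001, -0.0, 0.001, 0.001, 0.0, -0.001], 'effort': [0.001, -53.18, -35.274, 0.071, 0.024, -0.0], 'eef_pos': [0.223, -0.503, 0.205], 'eef_rot': [-0.001, 0.978, 0.207, -0.0], 'ft_force': [0.486, 0.047, -0.222], 'torque': [0.005, -0.005, 0.018], 'gripper_force': 0.0, 'finger_gap': 0.094}
top dict_keys(['frame', 'intrinsics', 'extrinsics']) [[374.6, 0.0, 319.7], [0.0, 374.6, 205.4], [0.0, 0.0, 1.0]] [[-0.012, 0.997, -0.081, 0.498], [-1.0, -0.013, -0.002, -0.006], [-0.003, 0.081, 0.997, 1.005], [0.0, 0.0, 0.0, 1.0]]
side dict_keys(['frame', 'intrinsics', 'extrinsics']) [[438.7, 0.0, 323.6], [0.0, 438.7, 206.3], [0.0, 0.0, 1.0]] [[-0.967, 0.139, -0.212, 0.294], [-0.254, -0.566, 0.784, 0.983], [-0.011, 0.812, 0.583, 0.799], [0.0, 0.0, 0.0, 1.0]]
```

View pics/top0.png

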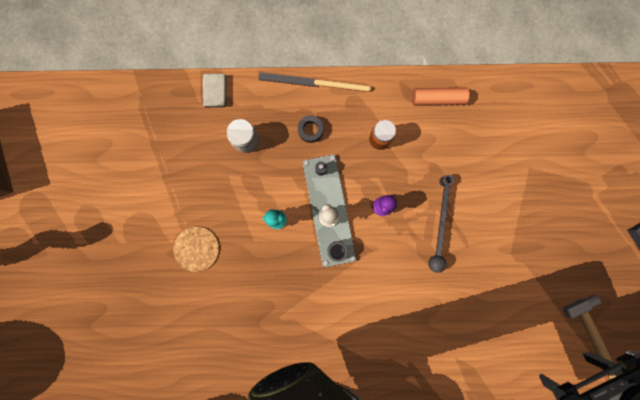

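View pics/side0.png

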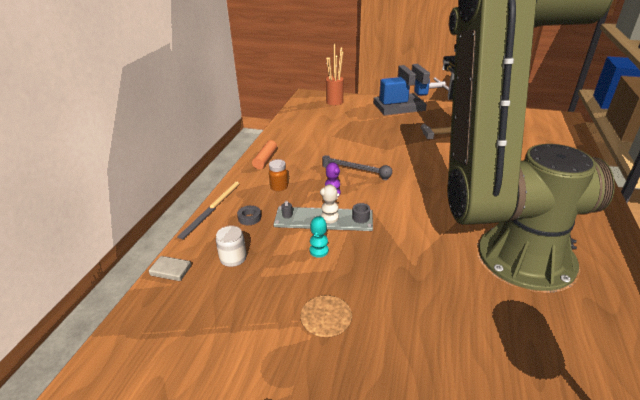

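The top view shows the white bust at (329,215) on the fixture, with the pin end at about (321,167) and the cup at (337,252). The mat is at (196,249), and the lever's ball and eye are at (437,264) and (447,181).

Bust candidates are turquoise (275,219), white (329,215) and purple (385,205). The white one is the target, because it is white plaster and stands on the plate between cup and pin. An enlarged crop will confirm it.

```bash
cat > h.py <<'E'
import cv2,numpy as np
def ray(c,u,v):
    K,E=c["intrinsics"],c["extrinsics"];d=np.linalg.inv(K)@[u,v,1];d=E[:3,:3]@[d[0],-d[1],-d[2]];return E[:3,3],d/np.linalg.norm(d)
def onz(c,p,z):
    o,d=ray(c,*p);return o+d*(z-o[2])/d[2]
def tri(a,p,b,q):
    (o,d),(e,f)=ray(a,*p),ray(b,*q);s=np.linalg.lstsq(np.c_[d,-f],e-o,rcond=None)[0];P,Q=o+d*s[0],e+f*s[1];return (P+Q)/2,np.linalg.norm(P-Q)
def blob(mask,x0,y0,x1,y1):
    m=np.zeros_like(mask);m[y0:y1,x0:x1]=mask[y0:y1,x0:x1];n,l,s,c=cv2.connectedComponentsWithStats(m)
    i=1+np.argmax(s[1:,4]);return c[i],s[i],(l==i).astype(np.uint8)
E
python3 - <<'E'
from h import *
t=dict(np.load("top0.npz"));s=dict(np.load("side0.npz"))
T,S=t["frame"],s["frame"]
a=cv2.resize(T[145:280,260:470],None,fx=3.7,fy=3.7,interpolation=cv2.INTER_CUBIC)[:,:780]
b=cv2.resize(S[170:240,260:400],None,fx=3,fy=3,interpolation=cv2.INTER_CUBIC)
cv2.imwrite("pics/crop1.png",a);cv2.imwrite("pics/crop2.png",cv2.resize(S[150:245,260:400],None,fx=5,fy=5,interpolation=cv2.INTER_CUBIC))
hsv=cv2.cvtColor(T,cv2.COLOR_BGR2HSV);g=hsv[...,2]
dark=((g<95)&(hsv[...,1]<110)).astype(np.uint8)
c,st,m=blob(dark,425,170,460,275);print("lever",c,st)
ys,xs=np.nonzero(m)
for lo,hi in((172,190),(255,274)):
    k=(ys>=lo)&(ys<hi);print(lo,xs[k].min(),xs[k].max(),ys[k].min(),ys[k].max(),(cv2.minEnclosingCircle(np.c_[xs,ys][k].astype(np.float32))))
mat=cv2.inRange(hsv,(8,60,100),(25,170,255))
Lab=cv2.cvtColor(T,cv2.COLOR_BGR2LAB);print("mat lab",Lab[249,196],"wood",Lab[249,240],Lab[290,196])
white=((hsv[...,1]<80)&(g>150)).astype(np.uint8);print("bust top",blob(white,305,195,350,240)[:2])
hs=cv2.cvtColor(S,cv2.COLOR_BGR2HSV);print("bust side",blob(((hs[...,1]<80)&(hs[...,2]>140)).astype(np.uint8),310,178,350,225)[:2])
E
```

```text
lever [444.68506494 198.50324675] [439 176  14  60 308]
172 440 452 176 189 ((446.69049072265625, 182.35714721679688), 7.167124271392822)Traceback (most recent call last):
  File "<stdin>", line 12, in <module>
    return umr_minimum(a, axis, None, out, keepdims, initial, where)
ValueError: zero-size array to reduction operation minimum which has no identity
```

View pics/crop1.png

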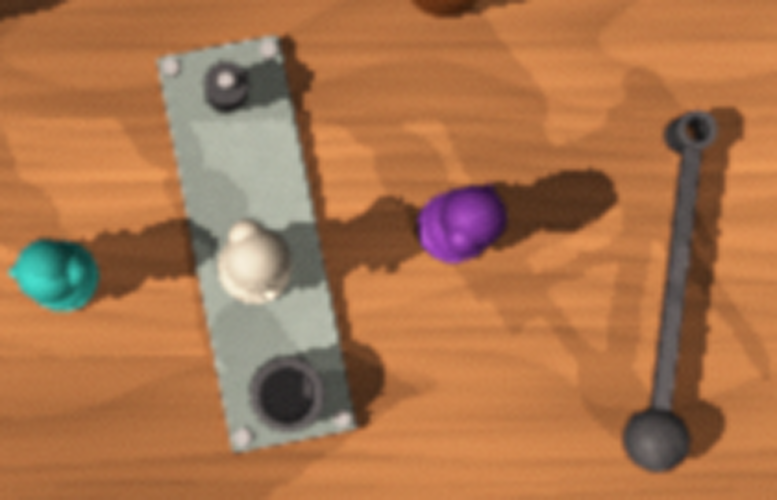

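View pics/crop2.png

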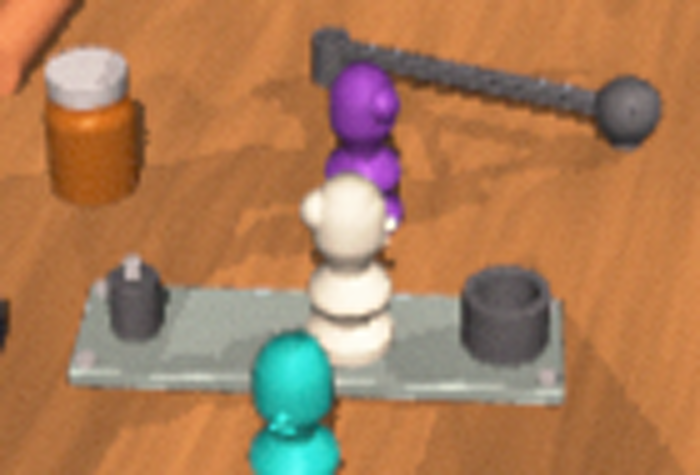

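The crops confirm it. The white bust at top (329,215) and side (330,192) stands on the grey plate between cup and pin. The turquoise and purple ones stand on bare wood. The bust's nose and bun line runs from about (240,232) to (272,292) in the top crop, so I'll grip across that line. The eye top is at (696,130) and the ball at (657,440) in that crop.

Run:
```python
from h import *
t=dict(np.load("top0.npz"));s=dict(np.load("side0.npz"))
A=lambda x,y:((x+.5)/3.7-.5+260,(y+.5)/3.7-.5+145)
B=lambda x,y:((x+.5)/5-.5+260,(y+.5)/5-.5+150)
R={}
for n,p,q,z in[("pin",A(227,79),B(132,262),.062),("cup",A(287,392),B(506,288),.05),("head",A(256,260),B(348,212),.097),("ball",A(657,440),B(628,110),.026),("eye",A(696,130),B(330,40),.044),("mat",(196,249),(326,315.5),.006)]:
    P,g=tri(t,p,s,q);R[n]=onz(t,p,z);print(n,"top@z",R[n].round(4),"side@z",onz(s,q,z).round(4),"tri",P.round(4),"gap",g.round(4))
print(np.linalg.norm((R["pin"]-R["cup"])[:2]),np.linalg.norm((R["eye"]-R["ball"])[:2]))
n=onz(t,A(240,233),.09)-onz(t,A(272,291),.09);print("nose dir deg",np.degrees(np.arctan2(n[1],n[0])))
for a,b in(("cup","pin"),("ball","eye")):
    d=R[b]-R[a];print(a,b,"yaw",np.degrees(np.arctan2(d[1],d[0])))
# mat outline via texture/hue: circle fit on edges
L=cv2.cvtColor(t["frame"],cv2.COLOR_BGR2LAB).astype(int)
print([L[249,x].tolist() for x in(165,172,180,196,210,222)])
c=cv2.HoughCircles(cv2.GaussianBlur(t["frame"][200:300,150:245,1],(3,3),0),cv2.HOUGH_GRADIENT,1,50,param1=80,param2=10,minRadius=19,maxRadius=26);print("mat hough",c[0][0]+[150,200,0] if c is not None else c)
from rig import bot
from scipy.spatial.transform import Rotation as Ro
q=bot.get_obs()["eef_rot"];print(Ro.from_quat(np.roll(q,-1)).as_matrix().round(3))
```

```text
pin top@z [ 0.6759 -0.0091  0.062 ] side@z [ 0.6738 -0.003   0.062 ] tri [ 0.6765 -0.0092  0.0574] gap 0.0005
cup top@z [ 0.4608 -0.0475  0.05  ] side@z [ 0.4595 -0.0462  0.05  ] tri [ 0.4603 -0.0476  0.0488] gap 0.0011
head top@z [ 0.5489 -0.0265  0.097 ] side@z [ 0.5511 -0.0334  0.097 ] tri [ 0.549  -0.0263  0.1019] gap 0.0006
ball top@z [ 0.4234 -0.3066  0.026 ] side@z [ 0.4232 -0.3016  0.026 ] tri [ 0.4235 -0.3076  0.0225] gap 0.0007
eye top@z [ 0.639  -0.3364  0.044 ] side@z [ 0.6353 -0.3163  0.044 ] tri [ 0.6415 -0.3413  0.0295] gap 0.0007
mat top@z [0.4678 0.3251 0.006 ] side@z [0.4673 0.3318 0.006 ] tri [4.681e-01 3.271e-01 4.000e-04] gap 0.0008
0.21844362760782143 0.21763729924492156
nose dir deg 28.06207261564174
cup pin yaw 10.114468394320486
ball eye yaw -7.871654157156101
[[146, 150, 167], [142, 151, 166], [177, 145, 166], [185, 144, 167], [154, 143, 163], [139, 151, 166]]
mat hough [196.5        250.5         23.20000076]
[[ 0.914  0.405 -0.   ]
 [ 0.405 -0.914  0.001]
 [ 0.    -0.001 -1.   ]]
```

```bash
cat >> h.py <<'E'
def plan(target,close_yaw_deg):
    "shares for a move to TCP target with the closing line (tool y) at this world yaw, tool down"
    from rig import bot
    from scipy.spatial.transform import Rotation as Ro
    o=bot.get_obs();M=Ro.from_quat(np.roll(o["eef_rot"],-1))
    y=np.radians(close_yaw_deg);best=None
    for k in(0,np.pi):
        Y=np.array([np.cos(y+k),np.sin(y+k),0]);Z=np.array([0,0,-1.]);D=Ro.from_matrix(np.c_[np.cross(Y,Z),Y,Z])
        r=(M.inv()*D).as_rotvec()
        if best is None or np.linalg.norm(r)<np.linalg.norm(best):best=r
    print("clock",o["clock"],"pos",np.round(o["eef_pos"],4),"gap",o["finger_gap"],"turn",(np.degrees(best)/60).round(3),"shift",(M.inv().apply(np.array(target)-o["eef_pos"])/.5).round(4))
E
python3 -c "
from h import *
plan([.549,-.0265,.205],-62)"
```

```text
clock 0.1 pos [ 0.2226 -0.5027  0.205 ] gap 0.09364067735034041 turn [-0.001 -0.    -0.069] shift [ 9.825e-01 -6.066e-01  6.000e-04]
```

```bash
python3 -m handwheel '[[[0,0,-0.067],[0.98,-0.607,0],1],[[0,0,-0.067],[0.98,-0.607,0],1],[[0,0,-0.067],[0.98,-0.607,0],1],[[0,0,-0.067],[0.98,-0.607,0],1],[[0,0,-0.067],[0.98,-0.607,0],1],[[0,0,-0.067],[0.98,-0.607,0],1],[[0,0,-0.067],[0.98,-0.607,0],1],[[0,0,-0.067],[0.98,-0.607,0],1],[[0,0,-0.067],[0.98,-0.607,0],1],[[0,0,-0.067],[0.98,-0.607,0],1],[[0,0,-0.067],[0.98,-0.607,0],1]]'; python3 -c "
from h import *
plan([.549,-.0265,.078],-62)"
```

```text
clock: 1.48
eef_pos: [0.5477, -0.0269, 0.2049]
eef_rot: [-0.0, 0.97, 0.242, -0.0]
ft_force: [-0.5, -0.4, -0.2]
finger_gap: 0.0939
gripper_force: 0.0
clock 1.475 pos [ 0.5477 -0.0269  0.2049] gap 0.09388085288168051 turn [-0.     0.001 -0.001] shift [0.0029 0.0007 0.2539]
```

```bash
python3 -m handwheel '[[[0,0,0],[0.003,0,0.08],1],[[0,0,0],[0.003,0,0.15],1],[[0,0,0],[0.003,0,0.21],1],[[0,0,0],[0.003,0,0.254],1],[[0,0,0],[0.003,0,0.254],1],[[0,0,0],[0.003,0,0.254],0],[[0,0,0],[0.003,0,0.254],0],[[0,0,0],[0.003,0,0.254],0],[[0,0,0],[0.003,0,0.254],0],[[0,0,0],[0.003,0,0.254],0],[[0,0,0],[0.003,0,0.254],0],[[0,0,0],[0.003,0,0.254],0]]'
```

```text
clock: 2.98
eef_pos: [0.5492, -0.0263, 0.0785]
eef_rot: [0.0, 0.97, 0.241, 0.0]
ft_force: [-0.2, -0.3, 0.6]
finger_gap: 0.0423
gripper_force: 30.0
```

```bash
python3 -m handwheel '[[[0,0,0],[0,0,-0.04],0],[[0,0,0],[0,0,-0.12],0],[[0,0,0],[0,0,-0.22],0],[[0,0,0],[0,0,-0.32],0],[[0,0,0],[0,0,-0.32],0]]'; python3 -c "
from h import *
plan([.467,.327,.235],-62)
from rig import eyes
c=eyes.camera('side');cv2.imwrite('pics/s1.png',c['frame'][50:330,150:450])"
```

```text
clock: 3.6
eef_pos: [0.5502, -0.0264, 0.2419]
eef_rot: [0.001, 0.97, 0.241, 0.003]
ft_force: [0.6, -0.5, -3.5]
finger_gap: 0.042
gripper_force: 30.0
clock 3.6 pos [ 0.5502 -0.0264  0.2419] gap 0.04203718619664512 turn [ 0.003 -0.005 -0.002] shift [ 0.1836 -0.7026  0.0123]
```

View pics/s1.png

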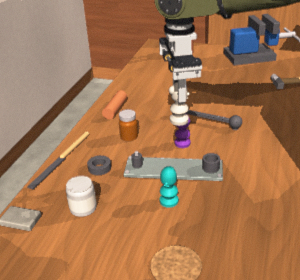

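The bust is held upright in the crop at about (180,105), and the fixture is clear.

```bash
python3 -m handwheel '[[[0,0,0],[0.01,-0.05,0],0],[[0,0,0],[0.035,-0.13,0],0],[[0,0,0],[0.06,-0.23,0],0],[[0,0,0],[0.09,-0.34,0],0],[[0,0,0],[0.12,-0.45,0],0],[[0,0,0],[0.145,-0.55,0],0],[[0,0,0],[0.165,-0.63,0],0],[[0,0,0],[0.177,-0.68,0],0],[[0,0,0],[0.183,-0.702,0],0],[[0,0,0],[0.183,-0.702,0],0],[[0,0,0],[0.183,-0.702,0],0]]'; python3 -c "
from h import *
plan([.467,.327,.0735],-62)
from rig import eyes
c=eyes.camera('side');cv2.imwrite('pics/s2.png',cv2.resize(c['frame'][130:360,220:450],None,fx=2,fy=2))"
```

```text
clock: 5.03
eef_pos: [0.4661, 0.3258, 0.238]
eef_rot: [0.0, 0.971, 0.241, -0.0]
ft_force: [-0.1, -0.4, -2.6]
finger_gap: 0.0422
gripper_force: 30.0
clock 5.025 pos [0.4661 0.3258 0.238 ] gap 0.042209839338892614 turn [ 0.     0.001 -0.003] shift [ 0.0031 -0.0014  0.3291]
```

View pics/s2.png

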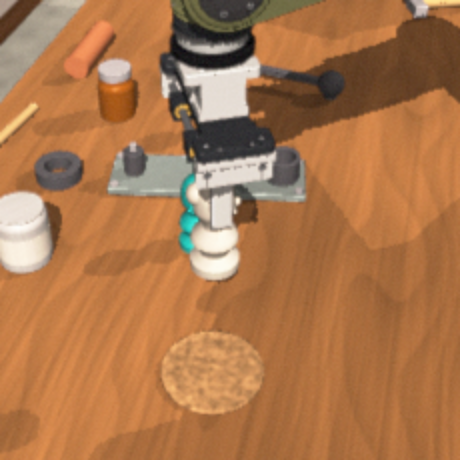

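The bust hangs upright above the mat, which is at about (212,372) in the crop. Now I'll lower it.

```bash
python3 -m handwheel '[[[0,0,0],[0.003,-0.002,0.05],0],[[0,0,0],[0.003,-0.002,0.13],0],[[0,0,0],[0.003,-0.002,0.2],0],[[0,0,0],[0.003,-0.002,0.26],0],[[0,0,0],[0.003,-0.002,0.3],0],[[0,0,0],[0.003,-0.002,0.315],0],[[0,0,0],[0.003,-0.002,0.322],0],[[0,0,0],[0.003,-0.002,0.326],0],[[0,0,0],[0.003,-0.002,0.328],0],[[0,0,0],[0.003,-0.002,0.33],0],[[0,0,0],[0.003,-0.002,0.331],0],[[0,0,0],[0.003,-0.002,0.331],0]]'
```

```text
clock: 6.58
eef_pos: [0.4667, 0.3283, 0.073]
eef_rot: [-0.0, 0.971, 0.241, 0.0]
ft_force: [0.5, 0.2, -2.4]
finger_gap: 0.0424
gripper_force: 30.0
```

```bash
python3 -m handwheel '[[[0,0,0],[0,0,0.001],0],[[0,0,0],[0,0,0.002],0],[[0,0,0],[0,0,0.003],0],[[0,0,0],[0,0,0.003],0]]'
```

```text
clock: 7.08
eef_pos: [0.4671, 0.3285, 0.0724]
eef_rot: [-0.0, 0.971, 0.241, 0.001]
ft_force: [-1.1, -1.9, 7.8]
finger_gap: 0.0423
gripper_force: 30.0
```

Contact. Release, then rise straight up.

```bash
python3 -m handwheel '[[[0,0,0],[0,0,0],0.3],[[0,0,0],[0,0,0],0.7],[[0,0,0],[0,0,0],1],[[0,0,0],[0,0,0],1],[[0,0,0],[0,0,0],1],[[0,0,0],[0,0,0],1],[[0,0,0],[0,0,-0.06],1],[[0,0,0],[0,0,-0.16],1],[[0,0,0],[0,0,-0.27],1],[[0,0,0],[0,0,-0.37],1],[[0,0,0],[0,0,-0.37],1]]'
python3 - <<'E'
from h import *
from rig import eyes
c=eyes.camera('side');cv2.imwrite('pics/s3.png',cv2.resize(c['frame'][130:360,220:450],None,fx=2,fy=2))
# lever: balance from ball/eye points
b,e=np.array([.4234,-.3066]),np.array([.639,-.3364]);d=(e-b)/np.linalg.norm(e-b);print("balance",b+d*.065,e-d*.155)
plan([.487,-.315,.25],-7.9+90)
E
```

```text
clock: 8.45
eef_pos: [0.4676, 0.3289, 0.2605]
eef_rot: [-0.001, 0.97, 0.241, 0.003]
ft_force: [0.3, -0.6, -1.4]
finger_gap: 0.0942
gripper_force: 0.0
balance [ 0.48778786 -0.31549962] [ 0.48545971 -0.31517783]
clock 8.5 pos [0.4669 0.3285 0.2577] gap 0.09412681059799752 turn [-0.001 -0.002  0.597] shift [-0.5668  1.1561  0.0136]
```

View pics/s3.png

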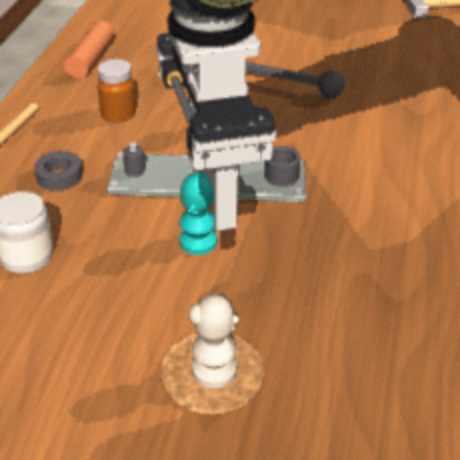

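The bust stands upright on the mat at crop (214,340). Next is the lever.

```bash
python3 -m handwheel '[[[0,0,0.3],[-0.2,0.41,0],1],[[0,0,0.3],[-0.4,0.82,0],1],[[0,0,0.59],[-0.4,0.82,0],1],[[0,0,0.59],[-0.4,0.82,0],1],[[0,0,0.59],[-0.4,0.82,0],1],[[0,0,0.59],[-0.4,0.82,0],1],[[0,0,0.59],[-0.4,0.82,0],1],[[0,0,0.59],[-0.4,0.82,0],1],[[0,0,0.59],[-0.4,0.82,0],1],[[0,0,0.59],[-0.4,0.82,0],1]]'; python3 -c "
from h import *
plan([.487,-.3153,.2],-7.9+90)
from rig import eyes
t=eyes.camera('top')
cv2.imwrite('pics/t2.png',cv2.resize(t['frame'][145:280,400:480],None,fx=4.4,fy=4.4,interpolation=cv2.INTER_CUBIC))
np.savez('top1.npz',**t)"
```

```text
clock: 9.75
eef_pos: [0.4817, -0.1263, 0.256]
eef_rot: [-0.0, 0.998, -0.065, -0.0]
ft_force: [0.5, -0.1, -0.1]
finger_gap: 0.0943
gripper_force: 0.0
clock 9.75 pos [ 0.4817 -0.1263  0.256 ] gap 0.09428829385351228 turn [-0.     0.001  0.008] shift [0.0594 0.3734 0.1118]
```

View pics/t2.png

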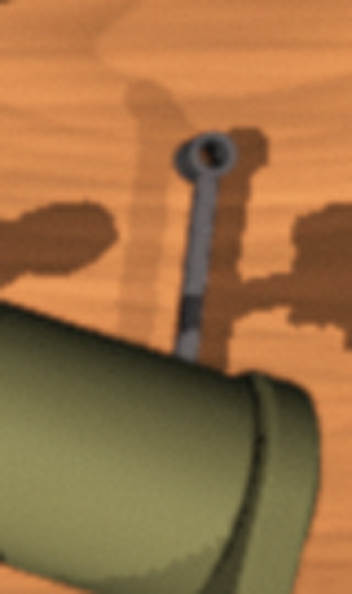

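The eye is at crop (211,152), which is full image (448,179.6) and unchanged. The arm hides the rest. I'll move above the lever and go down.

```bash
python3 -m handwheel '[[[0,0,0.008],[0.06,0.373,0.11],1],[[0,0,0.008],[0.06,0.373,0.11],1],[[0,0,0.008],[0.06,0.373,0.11],1],[[0,0,0.008],[0.06,0.373,0.11],1],[[0,0,0.008],[0.06,0.373,0.11],1],[[0,0,0.008],[0.06,0.373,0.11],1]]'; python3 -c "
from h import *
plan([.487,-.3153,.007],-7.9+90)"
```

```text
clock: 10.55
eef_pos: [0.4878, -0.3149, 0.2023]
eef_rot: [0.0, 0.998, -0.069, 0.0]
ft_force: [-0.1, 0.2, 0.0]
finger_gap: 0.094
gripper_force: 0.0
clock 10.55 pos [ 0.4878 -0.3149  0.2023] gap 0.09396459670894951 turn [ 0.    -0.001  0.   ] shift [-0.0018  0.0009  0.3906]
```

```bash
python3 -m handwheel '[[[0,0,0],[-0.002,0,0.1],1],[[0,0,0],[-0.002,0,0.2],1],[[0,0,0],[-0.002,0,0.28],1],[[0,0,0],[-0.002,0,0.35],1],[[0,0,0],[-0.002,0,0.385],1],[[0,0,0],[-0.002,0,0.389],1],[[0,0,0],[-0.002,0,0.389],0.5],[[0,0,0],[-0.002,0,0.389],0.2],[[0,0,0],[-0.002,0,0.389],0],[[0,0,0],[-0.002,0,0.389],0],[[0,0,0],[-0.002,0,0.389],0],[[0,0,0],[-0.002,0,0.389],0]]';python3 -m handwheel '[[[0,0,0],[0,0,0],0],[[0,0,0],[0,0,0],0],[[0,0,0],[0,0,0],0],[[0,0,0],[0,0,0],0]]'
```

```text
clock: 12.05
eef_pos: [0.4861, -0.3163, 0.0069]
eef_rot: [-0.0, 0.998, -0.07, -0.0]
ft_force: [0.3, 0.7, -0.9]
finger_gap: 0.0372
gripper_force: 0.0
clock: 12.55
eef_pos: [0.4861, -0.3162, 0.0069]
eef_rot: [-0.0, 0.998, -0.07, -0.0]
ft_force: [-0.1, 0.7, -0.3]
finger_gap: 0.012
gripper_force: 30.0
```

```bash
python3 -m handwheel '[[[0,0,0],[0,0,-0.01],0],[[0,0,0],[0,0,-0.03],0],[[0,0,0],[0,0,-0.06],0],[[0,0,0],[0,0,-0.1],0],[[0,0,0],[0,0,-0.1],0],[[0,0,0],[0,0,-0.1],0],[[0,0,0],[0,0,-0.1],0]]'
python3 - <<'E'
from h import *
from rig import eyes,bot
print(bot.get_obs()["torque"])
c=eyes.camera('side');cv2.imwrite('pics/s4.png',cv2.resize(c['frame'][90:230,280:440],None,fx=4,fy=4,interpolation=cv2.INTER_CUBIC))
E
```

```text
clock: 13.42
eef_pos: [0.4858, -0.3161, 0.0562]
eef_rot: [-0.0, 0.998, -0.07, -0.001]
ft_force: [-0.3, 0.5, -6.7]
finger_gap: 0.012
gripper_force: 30.0
[ 0.07604645  0.05116972 -0.0071352 ]
```

View pics/s4.png

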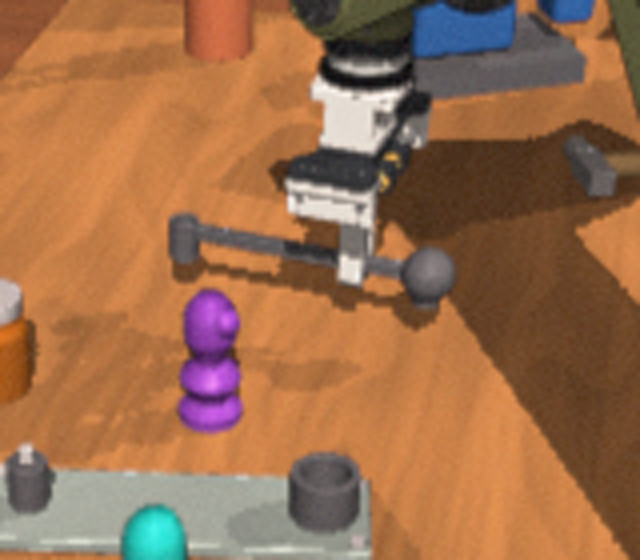

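The lever is lifted level, with the eye at crop (184,238), the ball at (428,274) and the fingers at (352,265). The perspective matches a level bar. I'll raise it above the purple look-alike before crossing.

```bash
python3 -m handwheel '[[[0,0,0],[0,0,-0.04],0],[[0,0,0],[0,0,-0.1],0],[[0,0,0],[0,0,-0.18],0],[[0,0,0],[0,0,-0.25],0],[[0,0,0],[0,0,-0.29],0],[[0,0,0],[0,0,-0.3],0],[[0,0,0],[0,0,-0.3],0]]'; python3 -c "
from h import *
plan([.5235,-.037,.206],100.1)"
```

```text
clock: 14.35
eef_pos: [0.4859, -0.3162, 0.206]
eef_rot: [-0.0, 0.998, -0.07, -0.0]
ft_force: [-0.1, -0.7, -7.5]
finger_gap: 0.0121
gripper_force: 30.0
clock 14.35 pos [ 0.4859 -0.3162  0.206 ] gap 0.012056381336255024 turn [-0.001  0.001 -0.301] shift [-3.200e-03 -5.634e-01  4.000e-04]
```

```bash
python3 -m handwheel '[[[0,0,-0.02],[0,-0.03,0],0],[[0,0,-0.05],[0,-0.09,0],0],[[0,0,-0.09],[0,-0.16,0],0],[[0,0,-0.13],[0,-0.24,0],0],[[0,0,-0.17],[0,-0.32,0],0],[[0,0,-0.21],[0,-0.4,0],0],[[0,0,-0.25],[-0.002,-0.47,0],0],[[0,0,-0.28],[-0.003,-0.52,0],0],[[0,0,-0.295],[-0.003,-0.55,0],0],[[0,0,-0.301],[-0.003,-0.563,0],0],[[0,0,-0.301],[-0.003,-0.563,0],0],[[0,0,-0.301],[-0.003,-0.563,0],0]]'; python3 -c "
from h import *
plan([.5235,-.037,.099],100.1)"
```

```text
clock: 15.85
eef_pos: [0.5237, -0.038, 0.2069]
eef_rot: [0.0, 0.996, 0.087, -0.0]
ft_force: [0.3, 0.3, -6.1]
finger_gap: 0.0119
gripper_force: 30.0
clock 15.85 pos [ 0.5237 -0.038   0.2069] gap 0.01193758857598771 turn [ 0.     0.    -0.001] shift [-0.     -0.002   0.2157]
```

```bash
python3 -m handwheel '[[[0,0,0],[0,-0.001,0.03],0],[[0,0,0],[0,-0.001,0.08],0],[[0,0,0],[0,-0.001,0.13],0],[[0,0,0],[0,-0.001,0.17],0],[[0,0,0],[0,-0.001,0.2],0],[[0,0,0],[0,-0.001,0.212],0],[[0,0,0],[0,-0.001,0.215],0],[[0,0,0],[0,-0.001,0.215],0],[[0,0,0],[0,-0.001,0.215],0],[[0,0,0],[0,-0.001,0.215],0]]'
python3 - <<'E'
from h import *
from rig import eyes
a=eyes.camera('top');b=eyes.camera('side');np.savez('top2.npz',**a);np.savez('side2.npz',**b)
x=cv2.resize(a['frame'][145:280,290:370],None,fx=4,fy=4,interpolation=cv2.INTER_CUBIC)
y=cv2.resize(b['frame'][150:245,265:385],None,fx=4,fy=4,interpolation=cv2.INTER_CUBIC)
o=np.zeros((540,800,3),np.uint8);o[:,:320]=x;o[:380,320:800]=y;cv2.imwrite('pics/f.png',o)
E
```

```text
clock: 17.1
eef_pos: [0.5238, -0.0369, 0.0998]
eef_rot: [0.0, 0.996, 0.088, 0.0]
ft_force: [-0.8, -0.6, -6.1]
finger_gap: 0.0114
gripper_force: 30.0
```

View pics/f.png

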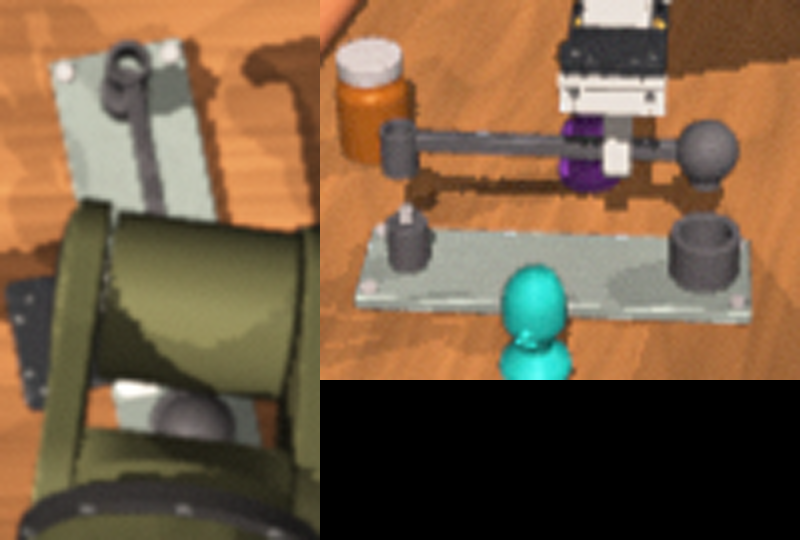

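The lever is above the fixture. In the top crop the eye's mouth is at (127,62). In the side crop the eye's top is at (401,125) and the ball at (708,151), above the pin at (406,212) and the cup at (704,230).

Run:
```python
from h import *
a=dict(np.load('top2.npz'));b=dict(np.load('side2.npz'))
A=lambda x,y:((x+.5)/4-.5+290,(y+.5)/4-.5+145)
B=lambda x,y:((x-320+.5)/4-.5+265,(y+.5)/4-.5+150)
e=onz(a,A(127,62),.136);print("eye top",e,"side",onz(b,B(401,125),.136),"tri",tri(a,A(127,62),b,B(401,125)))
bs=onz(b,B(708,151),.118);print("ball side@.118",bs)
print("cup,pin side",onz(b,B(704,230-11),.05) ,onz(b,B(406,209),.062))
print("pin-eye",np.array([.6759,-.0091])-e[:2])
```

```text
eye top [ 0.67588988 -0.00998364  0.136     ] side [ 0.67207705 -0.00186384  0.136     ] tri (array([ 0.67617998, -0.01020799,  0.13041132]), np.float64(0.0017158062299606914))
ball side@.118 [ 0.46005285 -0.04759864  0.118     ]
cup,pin side [ 0.46262802 -0.06002064  0.05      ] [ 0.67369208 -0.00368987  0.062     ]
pin-eye [1.01175417e-05 8.83644262e-04]
```

The eye is within 1 mm of the pin axis and the ball within 1 mm of the cup axis. I'll let it settle and hand in.

```bash
python3 -m handwheel '[[[0,0,0],[0,0,0],0],[[0,0,0],[0,0,0],0],[[0,0,0],[0,0,0],0],[[0,0,0],[0,0,0],0]]'; python3 -c "
from rig import bot
print(bot.close_job())"
```

```text
clock: 17.7
eef_pos: [0.5237, -0.0368, 0.0994]
eef_rot: [-0.0, 0.996, 0.088, 0.0]
ft_force: [-0.4, -0.3, -5.9]
finger_gap: 0.0112
gripper_force: 30.0
the job is handed in; nothing more can be done
None
```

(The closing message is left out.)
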